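Lay the brush in the sliding tool tray and index the tray one hole towards the bench pin

TASK

At the jeweller's bench, lay the wooden brush flat in the empty blue-lined compartment of the sliding tool tray, its handle end towards the wooden bench pin and its bristles away from it; set it down, do not drop it. Then pull up the red lock plunger, slide the tray along its rail to the next hole on the bench pin's side, let the pin go fully home in that hole, and finish still holding the red knob with the pin engaged. The brush and the spatula stay in their compartments, and the pliers are left where they lie.

Things in the scene. Friction and masses are not known exactly. Their poses are not given: they have to be found in the camera images.
- rail: Aluminium perforated rail, fixed to the bench, 232 mm long, 32 mm wide, its top at 45 mm, on two dark steel end blocks 50 mm high and 50 mm wide. Origin on the bench surface under the rail's middle; its y axis runs along the rail. Five square-cut holes in its top lie at y = -60, -30, 0, 30 and 60 mm, each 12 mm long along the rail (the pin is 8 mm thick, so it may enter up to about 2 mm off-centre). The tray overhangs on the +x side (the far side from the robot).
- tray_slide (a joint): Position of the sliding tray along the rail, m, positive along the rail's y; 0 at the start (pin in the middle hole), about +0.030 or -0.030 at the next holes, end stops at +-0.068. Slides with about 1.5 N of friction once the pin is pulled; cannot move while the pin is in a hole.
- plunger (a joint): Lift of the red lock plunger, m: 0 = pin fully home in a hole, 0.009 and more = pin clear above the rail, 0.016 = upper stop. A spring pulls it down with about 4 N at 0 and 9 N at 0.013; when let down between holes the pin rests on the rail at about 0.009. It rides on the tray's blue sleeve, so holding the knob up and moving it along the rail carries the tray along.
- knob (a point): Middle of the gripping height of the plunger's red knob (upright, 20 mm diameter, from 68 to 92 mm above the bench when the pin is home, with a 26 mm rim from 92 to 98 mm on top); this point is 83 mm above the bench when home. Below it a 16 mm steel-dark housing (top at 66.5 mm) stands on the blue sleeve (60 mm along the rail, 44 mm across, top at 54.5 mm).
- brush_bay (a point): Centre of the floor of the empty, blue-lined brush compartment of the wooden tray, the outer of the two (92 mm from the rail's centre line). Moves with the tray; x axis across the compartment, away from the rail; y axis along the compartment and the rail. Inside 150 mm long (y), 40 mm wide (x); floor 32 mm above the bench; walls 10 mm high, 3 mm thick, with a 58 mm gap for the fingers in the middle of each long wall.
- spatula_bay (a point): Centre of the floor of the inner tray compartment (150 by 31.5 mm, floor 32 mm above the bench), where the spatula lies. Moves with the tray.
- brush_mid (a point): Middle of the wooden brush, half-way up. 130 mm long, flat underside, 18 mm thick; x axis towards the bristles, z up. Light wood handle 18 mm wide from -65 to +17 mm, brass ferrule 23 mm wide, then dark bristles (stiff) 24 mm wide from +35 to +65 mm. 45 g or so; lies on the bench at the start, on the left or the right.
- bristle_end (a point): Tip of the brush's bristles, 65 mm along x from the middle, half-way up.
- spatula_mid (a point): Middle of a small spatula (132 mm long, 6 mm thick, black handle, steel blade) lying in the inner tray compartment along it.
- bench_pin_top (a point): Top of the fixed wooden bench pin: a light wood work rest 46 mm high with a V notch, about 95 by 66 mm, on a dark foot, beyond one end of the rail (either end). Its side, the sign of its y in the rail's frame, tells which way the tray goes. A plain black bench block 75 by 75 by 30 mm stands at the other end.
- pliers_mid (a point): Middle of the small pliers (blue handles, 125 mm long, 10 mm thick) lying on the bench, on the other side from the brush. Not to be disturbed.
Things that resemble listed ones, but are neither listed nor needed, are in the scene too. Of the things like the part that bears brush_mid, leave any that is green; of the rest the larger one is meant.

How it is judged:
By the outcome, as a careful person would: the job done as asked, in the order asked, and still so for the second after the job is handed in, while the arm keeps its last pose, push and grip.
It also fails if it takes over 48 s, if anything falls off the work surface, if the arm or the gripper's body presses on something with over 40 N, if the wrist force passes 120 N, or if a joint passes its speed limit or range.

ROBOT

A 6-joint arm with a two-finger parallel gripper is mounted at the origin on the work surface. World frame = base frame: x ahead of the robot, y to its left, z up, the work surface at z = 0. Lengths are in m, angles in rad, forces in N, time in s.
With the tool pointing down it reaches from about 0.325 to 0.85 m from the base axis. Payload 4.4 kg.
Tool frame: the origin (TCP) lies on the centre line of the jaws, within the pads' length; the fingertips stand arm.tcp_to_tips ahead of it and the grasp point (between the pads) lies 8 mm behind it (arm.tcp_to_tips is the distance from the TCP to the fingertips, in m); z points along the fingers, y is the direction in which the jaws open and shut (so a half turn about z gives the same grasp; the last joint's range is limited). The gripper opens to 94 mm and grips with 3 to 60 N. Pads are 16 mm wide; open, the fingers measure 119 mm over their backs; the gripper's body (75 mm by 177 mm) begins 78 mm behind the grasp point.
Start: joints at [-1.377, 0.207, 1.542, -0, 1.393, -0.15], TCP at [0.194, -0.541, 0.216] pointing down, gripper open.
Joint ranges: [-2.73, 2.73], [-0.86, 2.22], [0.23, 2.46], [-1.11, 4.25], [0.08, 2.63], [-2.82, 2.82]. Speed limits (rad/s): [2.79, 2.79, 3.14, 3.14, 3.14, 3.14].

INTERFACE

Orientations are given as [roll, pitch, yaw] about the fixed x, y, z axes, in that order (R = Rz(yaw) Ry(pitch) Rx(roll)).
In Python, from cell import status, imaging, job, models, arm gives the robot as it stands.
- The arm moves only by the tool step_arm, never from a script. Its arguments are lists of equal length, an entry for each row: "linear": the shift along the tool's x, y, z in m, a list of three; "turn": the turn, a rotation vector about the tool's x, y, z in degrees, a list of three; "hand": the gripper's target within -1 to 1 (fully open at 1, half-way at 0, shut at -1). In form: {"linear": [[dx, dy, dz], ...], "turn": [[ax, ay, az], ...], "hand": [hand, ...]}. A call has 1 to 5 rows; each row shifts and turns the pose as measured when the row begins, along the tool's axes as they then stand; what a row does not reach is not made up. A row lasts 1/8 s, in which the tool goes at most 62.5 mm and 10.7 degrees, less where a joint would pass 70% of its speed; a pose out of reach is approached as far as the arm can. A call with a gripper value outside its range is refused whole. The fingers move at their own pace and stop on an object; "newtons" is the grip in N (left out, the last holds). Time passes only in rows, so rows that do not move let the fingers close. It gives the time, the measured TCP pose, the force and the opening at its end, in the units of the state.
- status.get_obs(): the state, without advancing time (a new reading comes with each control period).
- imaging.capture(name): name is "scene" or "top" or "wrist"; returns (picture, depth): 480x640x3 uint8, red, green, blue; 480x640 float32, m along the optical axis (not along the pixel's ray), 0 where there is no reading.
- imaging.calibration(name): a dict with "camera_matrix" (3x3 intrinsics, pixels), "rvec" (rotation vector, rad) and "tvec" (3), from world to camera coordinates, as OpenCV has them. Camera axes: x right, y down, z forward; pixel columns grow to the right and rows downward; lengths in m; the calibration is good to about 2 mm. A picture is of the moment at which its call begins: read the wrist's pose just before it. calibration takes no time and is no camera call; for the wrist camera it gives the pose at the moment of the call.
- job.job_done(): hands the job in, once; it reports no verdict.
Trained networks look in the newest picture that a camera, given by its name, has taken for a name from the list of things; names that differ only in an ending like _2 or _b are one class to them, and where a whole thing is asked for, a point or a joint stands for the part that bears it (a point fixed in the world has none). Each returns a list of dicts, best first, with "conf" (0 to 1); they miss things now and then, are a little off and sometimes report something else, mostly with a low value. They report only what shows in the picture. A call takes as long as a camera call. They do not tell look-alikes from the thing itself.
- models.cut_out(thing, camera): "mask" (480x640 bool, what is visible of it) and "box" ([centre column, centre row, width, height] in pixels, round what is visible of it).
The state is a dict: "t": time; "joints": joint angles; "qd": joint speeds; "joint_efforts": joint torques, N m; "ee_pos": TCP position; "ee_rot": TCP orientation; "force": force on the tool from outside, world axes, zero at the start; "moment": the same for the moment, N m; "finger_gap": finger opening in m.
Only numpy, scipy, OpenCV 4.12 (cv2) and the standard library are available. Lean on these libraries where they do the work, as an engineer would, in place of code of your own. Each camera call takes 0.05 s, during which the arm holds its last target. There are 200 camera calls.

## Working session

There is one attempt and no reset: what is moved stays moved. The work goes in short steps, Python scripts to look and compute and a tool call to move; the robot and the scene stay as the last step left them, time stands still between calls to the robot, and variables do not carry over. Pictures are saved under pics/ and viewed, about 8 in all and at most 12, crops included, and the job is handed in when it is done.

Besides the shell and the picture viewer there is one more tool, called after "Emit:" as name(argument=value, ...) on one line, values as JSON. step_arm: Moves the arm, as the interface text tells. Its arguments: {"type":"object","properties":{"linear":{"type":"array"},"turn":{"type":"array"},"hand":{"type":"array"},"newtons":{"type":"number"}},"required":["linear","turn","hand"]}

```bash
mkdir -p pics
cat > h.py <<'E'
import numpy as np, cv2
from cell import status, imaging, job, models, arm
def cal(n):
    c=imaging.calibration(n); return np.array(c["camera_matrix"]),cv2.Rodrigues(np.array(c["rvec"],float))[0],np.array(c["tvec"],float).ravel()
def pts(n,mask,d,C=None):
    K,R,t=C or cal(n); v,u=np.nonzero(mask&(d>0)); z=d[v,u]
    pc=np.stack([(u-K[0,2])/K[0,0]*z,(v-K[1,2])/K[1,1]*z,z],1); return (pc-t)@R
def save(n,img): cv2.imwrite("pics/"+n+".png",img[:,:,::-1])
def ax(p):
    m=np.median(p,0); r=cv2.minAreaRect(p[:,:2].astype(np.float32)*1000); return np.round(m,4),[np.round(x,1) for x in r]
E
python3 - <<'E'
from h import *
print(arm.tcp_to_tips, status.get_obs()["ee_rot"],status.get_obs()["t"])
img,d=imaging.capture("top"); save("top",img); np.save("top_d.npy",d); np.save("top.npy",img)
for th in ["rail","brush_mid","spatula_mid","bench_pin_top","pliers_mid","knob","brush_bay"]:
    for o in models.cut_out(th,"top")[:3]:
        p=pts("top",o["mask"],d); print(th,round(o["conf"],2),np.round(o["box"]),*(ax(p) if len(p)>5 else ()), np.percentile(p[:,2],[5,95]).round(3) if len(p) else '')
E
```

```text
0.011 [-3.13934671e+00 -3.30608875e-04  3.43800269e-01] 0.0
rail 0.55 [312. 196. 146.  85.] [0.5222 0.0033 0.0397] [array([550. ,   7.3]), array([275.7, 155. ]), np.float64(84.0)] [0.028 0.055]
brush_mid 0.84 [434. 259.  20.  69.] [ 0.4231 -0.2167  0.0168] [array([ 424. , -219.3]), array([ 25.4, 131.9]), np.float64(82.1)] [0.   0.02]
brush_mid 0.79 [498. 256.  46.  24.] [ 0.4313 -0.3437  0.0122] [array([ 430.3, -339.4]), array([16.3, 91.4]), np.float64(22.4)] [0.01  0.015]
brush_mid 0.77 [456. 350.  76.  17.] [ 0.2533 -0.239   0.0172] [array([ 254.9, -249.3]), array([128.4,  26.2]), np.float64(88.7)] [0.002 0.02 ]
spatula_mid 0.67 [318. 187.  73.  20.] [0.5514 0.0031 0.0362] [array([ 5.52e+02, -2.00e-01]), array([133.4,  18. ]), np.float64(85.1)] [0.032 0.039]
bench_pin_top 0.68 [194. 133.  42.  52.] [0.6679 0.2379 0.0443] [array([676.2, 247.6]), array([ 85.6, 117.5]), np.float64(81.0)] [-0.     0.047]
bench_pin_top 0.56 [318. 193.  89.  78.] [0.568  0.0034 0.0328] [array([551. ,   2.2]), array([157.4, 152.1]), np.float64(84.5)] [0.029 0.057]
pliers_mid 0.67 [186. 271.  21.  74.] [0.3874 0.2503 0.0083] [array([402.8, 250.3]), array([130.5,  39. ]), np.float64(9.1)] [-0.002  0.012]
knob 0.74 [435. 258.  18.  64.] [ 0.4327 -0.2169  0.017 ] [array([ 426.4, -222. ]), array([ 28.7, 133.8]), np.float64(83.0)] [0.004 0.02 ]
brush_bay 0.91 [318. 193.  89.  78.] [0.5644 0.0034 0.0328] [array([551.9,   4. ]), array([169.1, 153.6]), np.float64(84.4)] [0.028 0.057]
```

View pics/top.png

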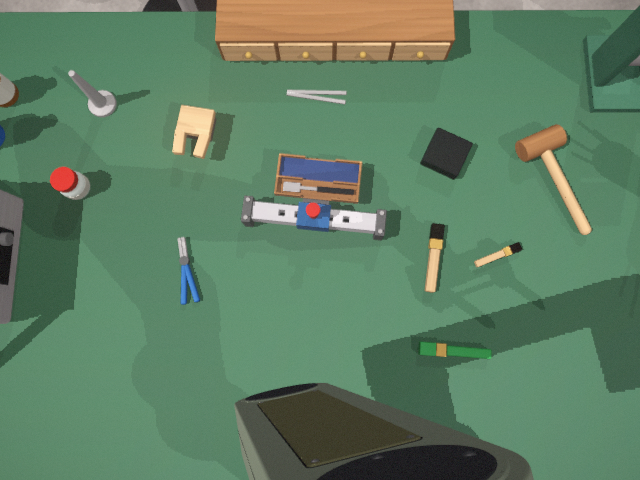

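The pick is between three brushes: light wood 131 mm at (434,259), a small wood one at (498,256) and a green one at (455,350). The description points to (434,259). The bench pin is at (194,133), on the +y side, so the tray goes +30 mm in rail y.

Run:
```python
from h import *
img=np.load("top.npy"); d=np.load("top_d.npy")
save("crop",cv2.resize(img[130:310,230:510],None,fx=2.8,fy=2.8,interpolation=cv2.INTER_CUBIC))
v,u=np.mgrid[:480,:640]; hsv=cv2.cvtColor(img,cv2.COLOR_RGB2HSV)
H,S,V=[hsv[...,i].astype(int) for i in range(3)]
def box(a,b,c,e): return (u>=a)&(u<=b)&(v>=c)&(v<=e)
blue=(H>105)&(H<130)&(S>110)
red=((H<8)|(H>172))&(S>150)
def rep(n,m):
    m=cv2.morphologyEx(m.astype(np.uint8),cv2.MORPH_OPEN,np.ones((3,3)))>0
    p=pts("top",m,d); print(n,len(p),*ax(p),p.mean(0).round(4), np.percentile(p[:,2],[5,50,95]).round(4))
    return p
rep("bay",blue&box(270,370,150,188))
rep("sleeve",blue&box(290,340,195,235))
rep("knob",red&box(295,330,198,222))
rep("rail",(S<60)&(V>120)&box(245,385,195,235))
rep("blocks",(S<110)&(V<100)&(box(240,256,190,230)|box(370,390,200,245)))
rep("brush",(((H>8)&(H<35)&(S>60)&(V>90))|(V<45))&box(420,450,220,295)&(d<np.median(d[300:320,400:420])-0.008))
```

```text
bay 1178 [ 0.5922 -0.009   0.0317] [array([590.5,  -4.7]), array([142.4,  36.7]), np.float64(83.4)] [ 0.592  -0.0064  0.0317] [0.0288 0.0317 0.0344]
sleeve 605 [0.4896 0.0043 0.0537] [array([497.5,   7.6]), array([59.1, 44.6]), np.float64(84.5)] [0.4918 0.0067 0.0526] [0.0413 0.0537 0.0565]
knob 158 [0.4965 0.0079 0.0974] [array([497.6,   7.7]), array([22.8, 23.5]), np.float64(89.1)] [0.4972 0.0078 0.0968] [0.0942 0.0974 0.0995]
rail 1920 [ 0.4957 -0.026   0.0442] [array([502.6,   8.1]), array([259.6,  48.4]), np.float64(83.9)] [0.4967 0.0035 0.0409] [0.0151 0.0442 0.0489]
blocks 286 [ 0.4856 -0.1294  0.0018] [array([477.7,  -2.3]), array([ 56.4, 280.6]), np.float64(4.8)] [ 0.4834 -0.0653  0.0119] [-0.0025  0.0018  0.0474]
brush 66 [ 0.367  -0.2091  0.018 ] [array([ 370.9, -211.1]), array([16.6, 19.7]), np.float64(75.1)] [ 0.3697 -0.2096  0.0181] [0.0164 0.018  0.021 ]
```

View pics/crop.png

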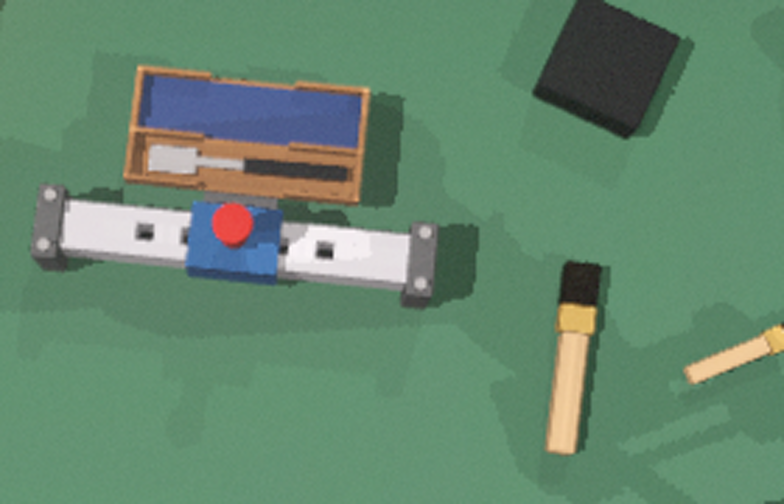

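Emit:
step_arm(linear=[[0,0,0],[0,0,0],[0,0,0],[0,0,0],[0,0,0]], turn=[[0,0,-10.5],[0,0,-10.5],[0,0,-10.5],[0,0,-10.5],[0,0,-10.5]], hand=[0.2,0.2,0.2,0.2,0.2], newtons=25)

```text
t: 1.02
ee_pos: [0.1938, -0.5412, 0.2162]
ee_rot: [-3.141, -0.0, 1.283]
force: [-0.7, -0.1, 0.1]
finger_gap: 0.0563
```

Emit:
step_arm(linear=[[0.053,0.019,0],[0.049,0.028,0],[0.043,0.036,0],[0.036,0.044,0],[0.027,0.049,0]], turn=[[0,0,-10.5],[0,0,-10.5],[0,0,-10.5],[0,0,-10.5],[0,0,-10.5]], hand=[0.2,0.2,0.2,0.2,0.2])

```text
t: 1.65
ee_pos: [0.3588, -0.3088, 0.2166]
ee_rot: [3.141, 0.003, 2.218]
force: [1.5, -0.6, 0.0]
finger_gap: 0.0565
```

Emit:
step_arm(linear=[[0,0,0],[0,0,0],[0,0,0],[0,0,0],[0,0,0]], turn=[[0,0,-10.5],[0,0,-10.5],[0,0,-10.5],[0,0,-10.5],[0,0,-5]], hand=[0.2,0.2,0.2,0.2,0.2])

```text
t: 2.28
ee_pos: [0.3617, -0.304, 0.2174]
ee_rot: [-3.139, 0.004, 3.06]
force: [0.1, -0.9, 0.2]
finger_gap: 0.0565
```

Emit:
step_arm(linear=[[-0.028,0.045,0],[-0.028,0.045,0],[0,0,0]], turn=[[0,0,0],[0,0,0],[0,0,0]], hand=[0.2,0.2,0.2])

```text
t: 2.65
ee_pos: [0.4265, -0.2181, 0.218]
ee_rot: [-3.137, 0.006, 3.057]
force: [0.2, 0.4, 0.7]
finger_gap: 0.0562
```

Run:
```python
from h import *
o=status.get_obs(); print(o["ee_pos"],o["ee_rot"])
C=cal("wrist"); print(-C[1].T@C[2])
img,d=imaging.capture("wrist"); save("w1",img)
for o in models.cut_out("brush_mid","wrist")[:3]:
    p=pts("wrist",o["mask"],d,C); p=p[(p[:,2]>0.014)&(p[:,2]<0.024)]
    print(round(o["conf"],2),np.round(o["box"]),len(p),*(ax(p) if len(p)>5 else ()))
```

```text
[ 0.42654955 -0.21806     0.21803712] [-3.13727924  0.00586358  3.05693414]
[ 0.34315035 -0.20934417  0.38471704]
0.78 [271.  24. 145.  31.] 3564 [ 0.2553 -0.2412  0.0163] [array([ 255.1, -249.1]), array([129. ,  23.7]), np.float64(85.5)]
0.74 [322. 206.  27. 126.] 2373 [ 0.4282 -0.2168  0.0166] [array([ 426.4, -217.8]), array([ 23.8, 129.8]), np.float64(81.8)]
0.63 [205. 224.  79.  51.] 4
```

View pics/w1.png

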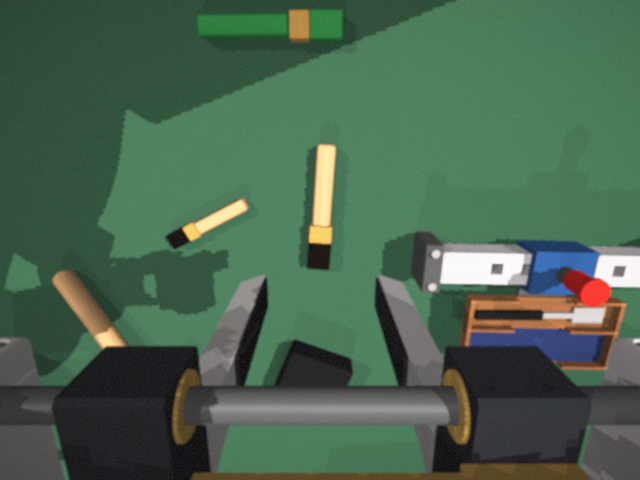

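Brush at w1 (322,206): handle end up at (325,150), bristles at (318,265), between the open fingers, with size and height matching. Descending to it.

Emit:
step_arm(linear=[[0.002,0,0.05],[0,0,0.05],[0,0,0.05],[0,0,0.035],[0,0,0.013]], turn=[[0,0,3],[0,0,0],[0,0,0],[0,0,0],[0,0,0]], hand=[0.2,0.2,0.2,0,0])

```text
t: 3.38
ee_pos: [0.4244, -0.2306, 0.0185]
ee_rot: [-3.129, 0.013, 2.991]
force: [-0.2, -0.5, 0.3]
finger_gap: 0.0475
```

Run:
```python
from h import *
o=status.get_obs(); print(o["ee_pos"],o["ee_rot"],o["force"])
```

```text
[ 0.42438709 -0.23064452  0.01845047] [-3.12922428  0.01327307  2.99065392] [-0.24775008 -0.4941507   0.25878764]
```

Emit:
step_arm(linear=[[0.002,0.0125,0],[0,0,0]], turn=[[-0.7,0.75,0],[0,0,0]], hand=[0,0])

```text
t: 3.62
ee_pos: [0.4243, -0.2188, 0.0191]
ee_rot: [3.141, -0.0, 2.988]
force: [0.3, 0.0, -0.1]
finger_gap: 0.0469
```

Emit:
step_arm(linear=[[0,0,0],[0,0,0],[0,0,0],[0,0,0],[0,0,0]], turn=[[0,0,0],[0,0,0],[0,0,0],[0,0,0],[0,0,0]], hand=[-1,-1,-1,-1,-1], newtons=25)

```text
t: 4.25
ee_pos: [0.4271, -0.2206, 0.0228]
ee_rot: [-3.138, 0.007, 2.989]
force: [0.5, 0.6, -0.2]
finger_gap: 0.0176
```

Emit:
step_arm(linear=[[0,0,-0.03],[0,0,-0.05],[0,0,-0.055],[0,0,0],[0,0,0]], turn=[[0,0,0],[0,0,0],[0,0,0],[0,0,10.5],[0,0,10.5]], hand=[-1,-1,-1,-1,-1])

```text
t: 4.88
ee_pos: [0.4251, -0.2192, 0.1609]
ee_rot: [-3.141, 0.004, 2.612]
force: [0.7, -0.4, -1.2]
finger_gap: 0.018
```

Run:
```python
from h import *
o=status.get_obs(); print(o["ee_pos"],o["ee_rot"],o["joints"],o["finger_gap"])
P=np.array(o["ee_pos"]);yaw=o["ee_rot"][2]
C=cal("wrist")
img,d=imaging.capture("wrist"); save("w2",img)
for q in models.cut_out("brush_mid","wrist")[:3]:
    p=pts("wrist",q["mask"],d,C)-P
    print(round(q["conf"],2),np.round(q["box"]),len(p),*(ax(p) if len(p)>5 else ()))
print(np.degrees(yaw))
```

```text
[ 0.42512174 -0.21924954  0.16089431] [-3.14094395  0.00407086  2.61241016] [-6.57268872e-01  5.25039615e-02  1.83574377e+00 -1.30061421e-04
  1.24922455e+00 -1.69884053e+00] 0.01800874192784883
0.81 [321. 273.  47. 223.] 8318 [-0.0096  0.0063 -0.0059] [array([ 44. , -20.7]), array([ 31.4, 230.8]), np.float64(61.2)]
0.68 [178.  55. 156. 103.] 5431 [-0.1685 -0.0196 -0.1448] [array([-173.5,  -29.1]), array([129.1,  29.9]), np.float64(84.9)]
149.68007663174578
```

View pics/w2.png

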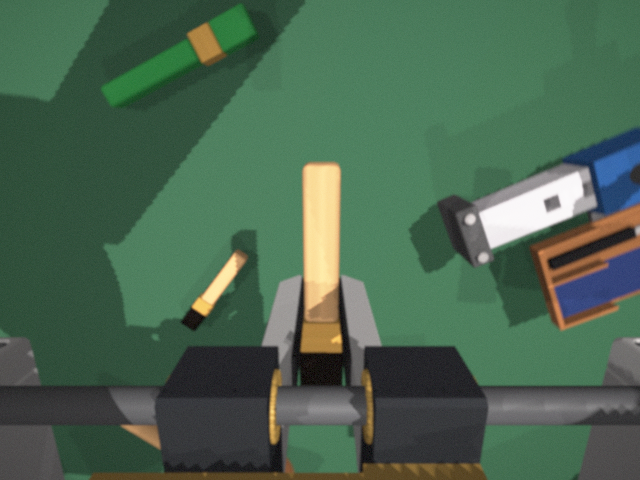

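Emit:
step_arm(linear=[[-0.005,0.045,0],[0.003,0.045,0],[0.011,0.044,0],[0.019,0.041,0],[0.026,0.037,0]], turn=[[0,0,10.5],[0,0,10.5],[0,0,10.5],[0,0,10.5],[0,0,10.5]], hand=[-1,-1,-1,-1,-1])

```text
t: 5.6
ee_pos: [0.5607, -0.037, 0.1579]
ee_rot: [-3.14, 0.003, 1.692]
force: [0.9, -0.6, -1.1]
finger_gap: 0.0178
```

```bash
cat > plan.py <<'E'
from h import *
from scipy.spatial.transform import Rotation as Ro
import sys
def plan(tx,ty,tz,yaw):
    o=status.get_obs(); P=np.array(o["ee_pos"]); R=Ro.from_euler("xyz",o["ee_rot"])
    T=Ro.from_euler("xyz",[np.pi,0,np.radians(yaw)])
    print("t",round(o["t"],2),"pos",P.round(4),"rot",np.degrees(o["ee_rot"]).round(1),"F",np.round(o["force"],1),"gap",round(o["finger_gap"],4))
    print("lin",R.inv().apply(np.array([tx,ty,tz])-P).round(4),"turn",np.degrees((R.inv()*T).as_rotvec()).round(1))
if __name__=="__main__": plan(*map(float,sys.argv[1:]))
E
python3 plan.py 0.589 -0.003 0.16 84.2
python3 - <<'E'
from plan import *
o=status.get_obs(); P=np.array(o["ee_pos"]); R=Ro.from_euler("xyz",o["ee_rot"])
C=cal("wrist"); img,d=imaging.capture("wrist")
for q in models.cut_out("brush_mid","wrist")[:1]:
    p=R.inv().apply(pts("wrist",q["mask"],d,C)-P); p=p[p[:,0]>5e-3]
    print(len(p),p.min(0),p.max(0))
    for a in range(0,80,10):
        s=p[(p[:,0]*1000>=a)&(p[:,0]*1000<a+10)]
        if len(s): print(a,len(s),np.median(s,0).round(4),s[:,1].min().round(4),s[:,1].max().round(4))
E
```

```text
t 5.6 pos [ 0.5607 -0.037   0.1579] rot [-179.9    0.2   96.9] F [ 0.9 -0.6 -1.1] gap 0.0178
lin [ 0.0304  0.0322 -0.0022] turn [-0.1  0.2 12.7]
4687 [ 0.00500414 -0.01566337  0.00301914] [0.06752016 0.01557571 0.12812398]
0 314 [0.0075 0.0004 0.0057] -0.0088 0.0152
10 671 [ 0.015  -0.0001  0.0057] -0.0157 0.0091
20 699 [ 0.025  -0.0001  0.0056] -0.0156 0.009
30 715 [0.0351 0.0004 0.0055] -0.0085 0.0092
40 775 [0.0452 0.0004 0.0055] -0.0088 0.0156
50 815 [0.055  0.0004 0.0054] -0.0143 0.0155
60 698 [0.0642 0.0004 0.0058] -0.0085 0.0094
```

Emit:
step_arm(linear=[[0.015,0.016,0],[0.014,0.016,0],[0,0,0.025],[0,0,0.025]], turn=[[0,0,6.5],[0,0,6],[0,0,0],[0,0,0]], hand=[-1,-1,-1,-1])

```text
t: 6.2
ee_pos: [0.592, -0.0042, 0.1064]
ee_rot: [-3.141, 0.003, 1.494]
force: [1.3, 0.5, -0.7]
finger_gap: 0.0177
```

```bash
python3 plan.py 0.5895 -0.004 0.0556 84.2
python3 - <<'E'
from h import *
C=cal("wrist"); img,d=imaging.capture("wrist"); save("w3",img)
hsv=cv2.cvtColor(img,cv2.COLOR_RGB2HSV); H,S,V=[hsv[...,i].astype(int) for i in range(3)]
m=(H>105)&(H<130)&(S>110)
m=cv2.morphologyEx(m.astype(np.uint8),cv2.MORPH_OPEN,np.ones((3,3)))>0
p=pts("wrist",m,d,C)
for lo,hi in((.026,.038),(.05,.058)):
    q=p[(p[:,2]>lo)&(p[:,2]<hi)]; print(len(q),*(ax(q) if len(q)>9 else ()))
a=np.radians(-5.8); q=p[(p[:,2]>.026)&(p[:,2]<.038)]
u=q[:,0]*np.cos(a)+q[:,1]*np.sin(a); v=-q[:,0]*np.sin(a)+q[:,1]*np.cos(a)
print("rail-frame-aligned u,v range",np.percentile(u,[.5,99.5]),np.percentile(v,[.5,99.5]))
E
```

```text
t 6.2 pos [ 0.592  -0.0042  0.1064] rot [-180.     0.2   85.6] F [ 1.3  0.5 -0.7] gap 0.0177
lin [ 0.0002 -0.0025  0.0508] turn [-0.   0.2  1.4]
3568 [0.5869 0.0471 0.0312] [array([567. ,  26.8]), array([96.8, 96.2]), np.float64(88.3)]
4463 [0.5058 0.02   0.0533] [array([499.4,  10.2]), array([59.2, 43.3]), np.float64(84.2)]
rail-frame-aligned u,v range [0.51636254 0.60661106] [0.03902463 0.13322072]
```

View pics/w3.png

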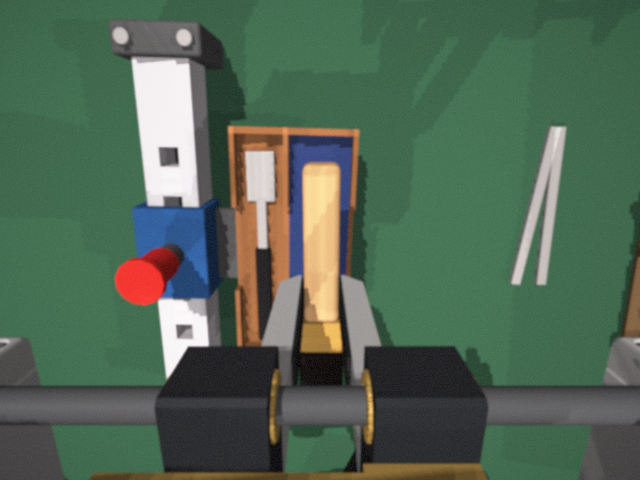

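The brush hangs over the blue bay with its handle end at (321,165), away from the camera and towards the pin. Knob is at (143,280), spatula at (262,220).

Emit:
step_arm(linear=[[0.002,-0.0015,0.02],[0,0,0.018],[0,0,0]], turn=[[0,0.2,1.4],[0,0,0],[0,0,0]], hand=[-1,-1,-1])

```text
t: 6.62
ee_pos: [0.5856, -0.0034, 0.0621]
ee_rot: [-3.131, -0.0, 1.475]
force: [0.1, 0.6, 0.1]
finger_gap: 0.0178
```

```bash
python3 plan.py 0.5905 -0.002 0.0556 84.2
```

```text
t 6.62 pos [ 0.5856 -0.0034  0.0621] rot [-179.4   -0.    84.5] F [0.1 0.6 0.1] gap 0.0178
lin [0.0019 0.0048 0.0064] turn [-0.6 -0.   0.3]
```

Emit:
step_arm(linear=[[0.002,0.005,0],[0,0,0.004]], turn=[[-0.6,0,0.3],[0,0,0]], hand=[-1,-1])

```text
t: 6.88
ee_pos: [0.5929, -0.0024, 0.0599]
ee_rot: [3.138, 0.0, 1.47]
force: [0.3, -0.4, -0.6]
finger_gap: 0.0177
```

```bash
python3 plan.py 0.5905 -0.002 0.0556 84.2
```

```text
t 6.88 pos [ 0.5929 -0.0024  0.0599] rot [179.8   0.   84.3] F [ 0.3 -0.4 -0.6] gap 0.0177
lin [ 0.0002 -0.0024  0.0042] turn [0.2 0.  0.1]
```

Emit:
step_arm(linear=[[0,-0.002,0.002],[0,0,0.002]], turn=[[0.2,0,0],[0,0,0]], hand=[-1,-1])

```text
t: 7.12
ee_pos: [0.5915, -0.0022, 0.0566]
ee_rot: [3.14, 0.0, 1.471]
force: [0.0, 0.5, -1.5]
finger_gap: 0.0174
```

```bash
python3 plan.py 0.5905 -0.002 0.0556 84.2
```

```text
t 7.12 pos [ 0.5915 -0.0022  0.0566] rot [179.9   0.   84.3] F [ 0.   0.5 -1.5] gap 0.0174
lin [ 0.0001 -0.0011  0.001 ] turn [0.1 0.  0.1]
```

Emit:
step_arm(linear=[[0,0,0.0015]], turn=[[0,0,0]], hand=[-1])

```text
t: 7.25
ee_pos: [0.5917, -0.0022, 0.0552]
ee_rot: [3.139, 0.0, 1.471]
force: [0.4, -0.1, -0.3]
finger_gap: 0.0177
```

Emit:
step_arm(linear=[[0,0,0.001]], turn=[[0,0,0]], hand=[-1])

```text
t: 7.38
ee_pos: [0.5917, -0.0022, 0.0546]
ee_rot: [3.139, 0.0, 1.471]
force: [-1.9, -0.2, 5.6]
finger_gap: 0.0181
```

Emit:
step_arm(linear=[[0,0,0],[0,0,0],[0,0,-0.01],[0,0,-0.04],[0,0,-0.05]], turn=[[0,0,0],[0,0,0],[0,0,0],[0,0,0],[0,0,0]], hand=[-0.45,-0.45,-0.45,-0.45,-0.45])

```text
t: 8.0
ee_pos: [0.5879, -0.0017, 0.1528]
ee_rot: [-3.134, -0.0, 1.471]
force: [1.0, -0.9, -0.4]
finger_gap: 0.0256
```

Emit:
step_arm(linear=[[0,-0.03,-0.01],[0,-0.03,0],[0,-0.03,0],[0,0,0],[0,0,0]], turn=[[0,0,0],[0,0,0],[0,0,0],[0,0,10.5],[0,0,10.5]], hand=[-0.1,-0.1,-0.1,-0.1,-0.1])

```text
t: 8.62
ee_pos: [0.5014, 0.0066, 0.1738]
ee_rot: [3.131, -0.003, 1.094]
force: [-0.7, -0.5, -0.2]
finger_gap: 0.0423
```

```bash
python3 plan.py 0.498 0.009 0.16 -5.8
python3 - <<'E'
from h import *
img,d=imaging.capture("top"); save("top2",cv2.resize(img[130:310,230:510],None,fx=2.8,fy=2.8,interpolation=cv2.INTER_CUBIC))
C=cal("wrist"); img,d=imaging.capture("wrist"); save("w4",img)
for th in("brush_mid","knob"):
  for q in models.cut_out(th,"wrist")[:2]:
    p=pts("wrist",q["mask"],d,C); print(th,round(q["conf"],2),len(p),*(ax(p) if len(p)>5 else ()))
hsv=cv2.cvtColor(img,cv2.COLOR_RGB2HSV); H,S,V=[hsv[...,i].astype(int) for i in range(3)]
for n,m in(("blue",(H>105)&(H<130)&(S>110)),("red",((H<8)|(H>172))&(S>150))):
    m=cv2.morphologyEx(m.astype(np.uint8),cv2.MORPH_OPEN,np.ones((3,3)))>0
    p=pts("wrist",m,d,C); p=p[(p[:,2]>(.051 if n=="blue" else .095))&(p[:,2]<(.058 if n=="blue" else .102))]; print(n,len(p),*(ax(p) if len(p)>9 else ()))
E
```

```text
t 8.62 pos [0.5014 0.0066 0.1738] rot [179.4  -0.2  62.7] F [-0.7 -0.5 -0.2] gap 0.0423
lin [ 0.0005 -0.0043  0.0138] turn [ 0.4 -0.5 68.5]
brush_mid 0.85 4433 [0.591  0.0007 0.0483] [array([592.9,  -3.2]), array([137.3,  28.1]), np.float64(84.8)]
brush_mid 0.62 1103 [0.4993 0.0115 0.0968] [array([496.7,  10.8]), array([25.1, 29. ]), np.float64(68.5)]
knob 0.84 1088 [0.4993 0.0113 0.0968] [array([496.9,   6. ]), array([33.6, 24.6]), np.float64(65.3)]
blue 2406 [0.5065 0.0218 0.0534] [array([499. ,  10.2]), array([59.3, 42.9]), np.float64(84.2)]
red 959 [0.499  0.0104 0.0969] [array([499. ,  10.1]), array([24.1, 24.7]), np.float64(56.4)]
```

View pics/w4.png

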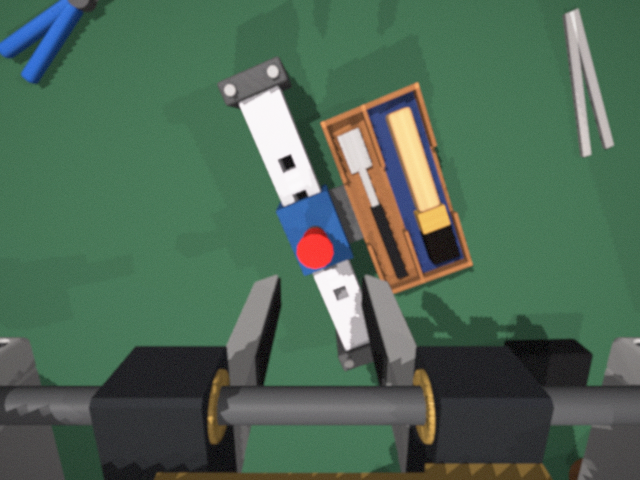

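Brush lies flat in the blue bay, handle (400,120) towards the pin and bristles (440,240) away; spatula undisturbed. Knob is at (315,250).

Emit:
step_arm(linear=[[0,0,0],[0,0,0],[0,0,0],[0,0,0],[0,0,0]], turn=[[0.4,-0.5,10.5],[0,0,10.5],[0,0,10.5],[0,0,10.5],[0,0,10.5]], hand=[-0.1,-0.1,-0.1,-0.1,-0.1])

```text
t: 9.45
ee_pos: [0.5024, 0.0064, 0.1738]
ee_rot: [3.136, 0.001, 0.171]
force: [-0.1, -0.8, 0.1]
finger_gap: 0.0424
```

Emit:
step_arm(linear=[[0,0,0],[0,0,0]], turn=[[0,0,8],[0,0,8]], hand=[-0.1,-0.1])

```text
t: 9.7
ee_pos: [0.5027, 0.0063, 0.1739]
ee_rot: [3.136, -0.0, -0.112]
force: [-0.8, -0.1, -0.3]
finger_gap: 0.0422
```

```bash
python3 plan.py 0.4985 0.0095 0.125 -5.8
python3 - <<'E'
from h import *
C=cal("wrist"); img,d=imaging.capture("wrist"); save("w5",img)
hsv=cv2.cvtColor(img,cv2.COLOR_RGB2HSV); H,S,V=[hsv[...,i].astype(int) for i in range(3)]
m=((H<8)|(H>172))&(S>150)
m=cv2.morphologyEx(m.astype(np.uint8),cv2.MORPH_OPEN,np.ones((3,3)))>0
p=pts("wrist",m,d,C); p=p[(p[:,2]>.093)&(p[:,2]<.104)]; print(len(p),*(ax(p) if len(p)>9 else ()))
E
```

```text
t 9.7 pos [0.5027 0.0063 0.1739] rot [179.7  -0.   -6.4] F [-0.8 -0.1 -0.3] gap 0.0422
lin [-0.0045 -0.003   0.0488] turn [ 0.3  0.  -0.6]
994 [0.4995 0.0098 0.0969] [array([499.1,   9.9]), array([24.7, 24.8]), np.float64(35.0)]
```

Emit:
step_arm(linear=[[-0.004,-0.003,0.025],[0,0,0.024],[0,0,0]], turn=[[0.3,0,-0.6],[0,0,0],[0,0,0]], hand=[-0.1,-0.1,-0.1])

```text
t: 10.12
ee_pos: [0.5002, 0.0095, 0.1247]
ee_rot: [3.141, -0.002, -0.093]
force: [-0.3, -0.3, 0.1]
finger_gap: 0.0424
```

```bash
python3 plan.py 0.499 0.0097 0.075 -5.8
```

```text
t 10.12 pos [0.5002 0.0095 0.1247] rot [ 1.8e+02 -1.0e-01 -5.3e+00] F [-0.3 -0.3  0.1] gap 0.0424
lin [-0.0013 -0.0001  0.0497] turn [ 0.  -0.1  0.5]
```

Emit:
step_arm(linear=[[-0.001,0,0.02],[0,0,0.018],[0,0,0.01]], turn=[[0,0,0.5],[0,0,0],[0,0,0]], hand=[-0.1,-0.1,-0.1])

```text
t: 10.5
ee_pos: [0.5033, 0.0089, 0.0798]
ee_rot: [3.141, -0.01, -0.095]
force: [0.0, -0.2, 0.2]
finger_gap: 0.0424
```

```bash
python3 plan.py 0.499 0.0097 0.075 -5.8
```

```text
t 10.5 pos [0.5033 0.0089 0.0798] rot [179.9  -0.6  -5.5] F [ 0.  -0.2  0.2] gap 0.0424
lin [-0.0044 -0.0004  0.0047] turn [ 0.1 -0.6  0.3]
```

Emit:
step_arm(linear=[[-0.0045,0,0.0045],[0,0,0]], turn=[[0,-0.6,0.3],[0,0,0]], hand=[-0.1,-0.1])

```text
t: 10.75
ee_pos: [0.4991, 0.0093, 0.0757]
ee_rot: [3.141, 0.001, -0.099]
force: [-0.6, 0.1, 0.6]
finger_gap: 0.0424
```

```bash
python3 plan.py 0.499 0.0097 0.075 -5.8
```

```text
t 10.75 pos [0.4991 0.0093 0.0757] rot [179.9   0.   -5.7] F [-0.6  0.1  0.6] gap 0.0424
lin [-0.0002 -0.0004  0.0007] turn [0.1 0.  0.1]
```

Emit:
step_arm(linear=[[0,0,0],[0,0,0],[0,0,0],[0,0,0]], turn=[[0,0,0],[0,0,0],[0,0,0],[0,0,0]], hand=[-1,-1,-1,-1], newtons=40)

```text
t: 11.25
ee_pos: [0.5001, 0.009, 0.077]
ee_rot: [3.14, -0.002, -0.099]
force: [0.4, 0.0, -2.2]
finger_gap: 0.0241
```

```bash
python3 plan.py 0.499 0.0097 0.088 -5.8
```

```text
t 11.25 pos [0.5001 0.009  0.077 ] rot [ 1.799e+02 -1.000e-01 -5.700e+00] F [ 0.4  0.  -2.2] gap 0.0241
lin [-0.0011 -0.0005 -0.011 ] turn [ 0.1 -0.1  0.1]
```

Emit:
step_arm(linear=[[0,0,0],[0,0,0]], turn=[[0,0,0],[0,0,0]], hand=[-1,-1])

```text
t: 11.5
ee_pos: [0.5001, 0.009, 0.077]
ee_rot: [3.14, -0.002, -0.099]
force: [0.1, -0.3, -0.9]
finger_gap: 0.0243
```

Gap is 24 mm, so the pads caught the rim 2 mm too high. Re-gripping lower.

Emit:
step_arm(linear=[[0,0,0],[0,0,0],[-0.001,-0.0005,0.004],[0,0,0]], turn=[[0,0,0],[0,0,0],[0,0,0],[0,0,0]], hand=[-0.2,-0.2,-0.2,-0.2])

```text
t: 12.0
ee_pos: [0.4994, 0.0097, 0.0732]
ee_rot: [3.14, -0.002, -0.099]
force: [0.3, -0.0, -0.4]
finger_gap: 0.0379
```

```bash
python3 plan.py 0.499 0.0097 0.073 -5.8
```

```text
t 12.0 pos [0.4994 0.0097 0.0732] rot [ 1.799e+02 -1.000e-01 -5.600e+00] F [ 0.3 -0.  -0.4] gap 0.0379
lin [-0.0005 -0.      0.0002] turn [ 0.1 -0.1  0.2]
```

Emit:
step_arm(linear=[[0,0,0],[0,0,0],[0,0,0],[0,0,0]], turn=[[0,0,0],[0,0,0],[0,0,0],[0,0,0]], hand=[-1,-1,-1,-1])

```text
t: 12.5
ee_pos: [0.4994, 0.0096, 0.0731]
ee_rot: [3.14, -0.002, -0.099]
force: [-0.5, -0.2, -0.6]
finger_gap: 0.0242
```

Emit:
step_arm(linear=[[0,0,-0.004],[0,0,-0.004]], turn=[[0,0,0],[0,0,0]], hand=[-1,-1])

```text
t: 12.75
ee_pos: [0.4992, 0.0096, 0.0801]
ee_rot: [3.14, -0.002, -0.099]
force: [3.9, -1.8, -8.1]
finger_gap: 0.0243
```

```bash
python3 plan.py 0.499 0.0097 0.085 -5.8
```

```text
t 12.75 pos [0.4992 0.0096 0.0801] rot [ 1.799e+02 -1.000e-01 -5.700e+00] F [ 3.9 -1.8 -8.1] gap 0.0243
lin [-0.0002 -0.0001 -0.0049] turn [ 0.1 -0.1  0.1]
```

Emit:
step_arm(linear=[[0,0,-0.004],[0,0,-0.0025],[0,0,0]], turn=[[0,0,0],[0,0,0],[0,0,0]], hand=[-1,-1,-1])

```text
t: 13.12
ee_pos: [0.4992, 0.0096, 0.086]
ee_rot: [3.14, -0.002, -0.099]
force: [4.5, -0.1, -9.3]
finger_gap: 0.0243
```

```bash
python3 plan.py 0.499 0.0097 0.085 -5.8
python3 - <<'E'
from h import *
img,d=imaging.capture("scene"); save("s1",img)
for q in models.cut_out("knob","scene")[:1]:
    p=pts("scene",q["mask"],d); print(q["conf"],q["box"],*ax(p),np.percentile(p[:,2],[5,95]))
E
```

```text
t 13.12 pos [0.4992 0.0096 0.086 ] rot [ 1.799e+02 -1.000e-01 -5.700e+00] F [ 4.5 -0.1 -9.3] gap 0.0243
lin [-0.0002 -0.0001  0.001 ] turn [ 0.1 -0.1  0.1]
0.72 [352.7, 256.6, 12.0, 23.3] [0.5047 0.007  0.1005] [array([500.2,  10.5]), array([18.8, 25.7]), np.float64(61.8)] [0.07480411 0.11202308]
```

View pics/s1.png

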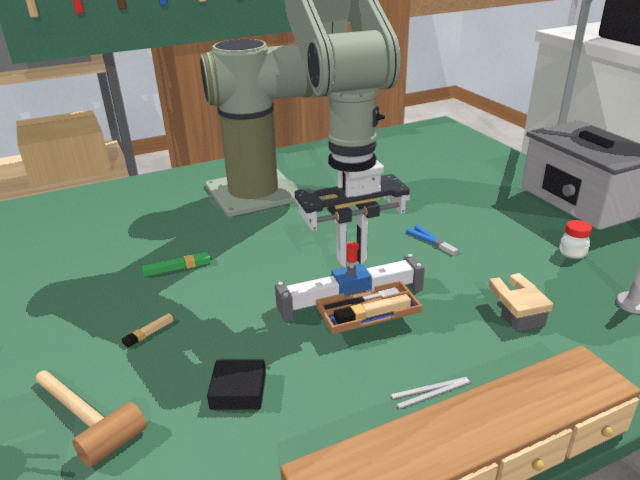

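The knob is up: its top now reads about 0.112 m, against 0.098 m at home. Sliding +30 mm along the rail.

Emit:
step_arm(linear=[[0,-0.01,0],[0,-0.01,0],[0,-0.007,0]], turn=[[0,0,0],[0,0,0],[0,0,0]], hand=[-1,-1,-1])

```text
t: 13.6
ee_pos: [0.502, 0.0368, 0.0857]
ee_rot: [3.138, -0.002, -0.099]
force: [3.5, -2.1, -8.6]
finger_gap: 0.024
```

```bash
python3 plan.py 0.5022 0.0394 0.086 -5.8
```

```text
t 13.6 pos [0.502  0.0368 0.0857] rot [ 1.798e+02 -1.000e-01 -5.700e+00] F [ 3.5 -2.1 -8.6] gap 0.024
lin [-0.0001 -0.0026 -0.0003] turn [ 0.2 -0.1  0.1]
```

Emit:
step_arm(linear=[[0,-0.0026,0],[0,0,0]], turn=[[0,0,0],[0,0,0]], hand=[-1,-1])

```text
t: 13.85
ee_pos: [0.5024, 0.0405, 0.0858]
ee_rot: [3.139, -0.003, -0.098]
force: [3.9, -2.2, -9.8]
finger_gap: 0.0243
```

```bash
python3 plan.py 0.5022 0.0394 0.073 -5.8
```

```text
t 13.85 pos [0.5024 0.0405 0.0858] rot [179.8  -0.2  -5.6] F [ 3.9 -2.2 -9.8] gap 0.0243
lin [-0.0001  0.0011  0.0128] turn [ 0.2 -0.2  0.2]
```

Emit:
step_arm(linear=[[0,0.001,0],[0,0,0.003],[0,0,0.003]], turn=[[0,0,0],[0,0,0],[0,0,0]], hand=[-1,-1,-1])

```text
t: 14.22
ee_pos: [0.5024, 0.0402, 0.0798]
ee_rot: [3.14, -0.003, -0.099]
force: [3.8, -0.0, -5.4]
finger_gap: 0.0245
```

```bash
python3 plan.py 0.5022 0.0394 0.073 -5.8
```

```text
t 14.22 pos [0.5024 0.0402 0.0798] rot [179.9  -0.2  -5.6] F [ 3.8 -0.  -5.4] gap 0.0245
lin [-0.0002  0.0008  0.0068] turn [ 0.1 -0.2  0.2]
```

Emit:
step_arm(linear=[[0,0.0005,0.003],[0,0,0.003]], turn=[[0,0,0],[0,0,0]], hand=[-1,-1])

```text
t: 14.48
ee_pos: [0.5024, 0.04, 0.0739]
ee_rot: [3.141, -0.003, -0.099]
force: [2.9, 0.8, -4.2]
finger_gap: 0.0244
```

Emit:
step_arm(linear=[[0,0,0.0015]], turn=[[0,0,0]], hand=[-1])

```text
t: 14.6
ee_pos: [0.5026, 0.0399, 0.0731]
ee_rot: [3.141, -0.003, -0.099]
force: [-0.8, 0.7, 5.6]
finger_gap: 0.0242
```

```bash
python3 plan.py 0.5022 0.0394 0.073 -5.8
```

```text
t 14.6 pos [0.5026 0.0399 0.0731] rot [ 1.8e+02 -1.0e-01 -5.7e+00] F [-0.8  0.7  5.6] gap 0.0242
lin [-0.0003  0.0006  0.0001] turn [ 0.  -0.1  0.1]
```

Run:
```python
from h import *
img,d=imaging.capture("scene"); save("s2",cv2.resize(img[200:350,250:530],None,fx=2.8,fy=2.8,interpolation=cv2.INTER_CUBIC))
for q in models.cut_out("knob","scene")[:1]:
    p=pts("scene",q["mask"],d); print(q["conf"],*ax(p),np.percentile(p[:,2],[5,95]))
C=cal("wrist"); img,d=imaging.capture("wrist")
hsv=cv2.cvtColor(img,cv2.COLOR_RGB2HSV); H,S,V=[hsv[...,i].astype(int) for i in range(3)]
m=((H<8)|(H>172))&(S>150)
p=pts("wrist",m,d,C); p=p[(p[:,2]>.085)&(p[:,2]<.12)]; print("knob",len(p),*(ax(p) if len(p)>9 else ()))
o=status.get_obs(); print(o["t"],o["ee_pos"],o["force"],o["finger_gap"])
```

```text
0.55 [0.5083 0.0384 0.0903] [array([503.6,  42.1]), array([19.1, 24.3]), np.float64(61.3)] [0.0698595  0.09886328]
knob 2611 [0.5037 0.041  0.0968] [array([502.3,  41.1]), array([24.6, 25.7]), np.float64(84.7)]
14.75 [0.50257798 0.03993047 0.07311118] [-0.46950022 -0.13251451  1.35314643] 0.024222190993507673
```

View pics/s2.png

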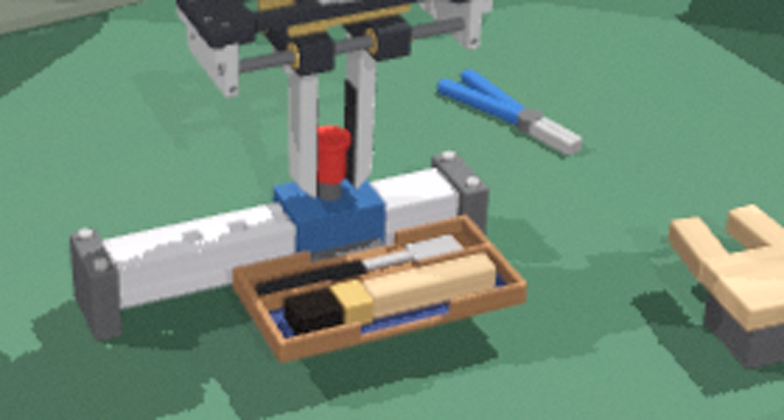

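Knob top is back at 0.0968 m, its home reading, and about 31 mm along the rail. Brush (390,290) and spatula (360,262) are in their bays, pliers unmoved.

```bash
python3 -c "
from cell import job; print(job.job_done())"
```

```text
the job is handed in; nothing more can be done
None
```

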